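Index the flange to its next hole and hold it

TASK

On the little indexing head, first set the brake dial: turn it clockwise until its pointer lines up with the steel set-mark clamped on its scale, and let it go. Then take the bar grip of the index plate and turn it clockwise by feel, counting three clicks from where it stands and never going past the third, so that the next hole position of the flange comes under the drill bush. Finish while still holding the bar grip at that third stop, and leave the tools and bolt lying beside the head alone.

Things in the scene. Friction and masses are not known exactly. Their poses are not given: they have to be found in the camera images.
- index_head: fixed indexing head, may stand turned: dark steel base plate 165 (x) by 270 (y) by 12 mm; origin on the bench. In its frame (x away from the robot, y left): vertical index spindle at x=0, y=-62 mm; vertical brake dial axis at x=0, y=+72 mm on a round grey housing 94 mm across, 45 mm tall. A plunger block up to 42 mm high stands at the near rim of the index plate
- index_turn (a joint): turn of the 114 mm index plate with the flange blank, rad, growing clockwise from above; 0 at the start, in a notch. Detents click every 24 degrees (0.419 rad): resistance peaks near 0.2 N m a quarter of the way to the next notch, is zero at the crest halfway, then the turn is helped into the notch. Let go, it settles in the nearest notch. Third stop: 1.257
- index_bar: black bar grip on the index spindle, 46 mm long (its x), 14 mm wide (its y), 30 mm high, light line on top towards +x; origin on the spindle axis at the bar's underside, 73 mm above the bench (bar top at 103 mm). A 40 mm collar reaches 2 mm above the origin. Turns with the index plate; at the start its x is turned 0.63 rad counter-clockwise from the head's x. Carries the plate
- bush (a point): top centre of the drill bush, 40 mm from the index spindle, 62.5 mm above the bench; its arm (18 mm wide, top at 60 mm, a bolt head on it to 64 mm) reaches from it outward over the far rim of the index plate
- brake_dial (a joint): turn of the brake dial, rad, growing clockwise seen from above, range -0.1 to 2.1, smooth with light friction (0.04 N m); it stays where it is left. At 0 its pointer is turned 0.63 rad counter-clockwise from the head's x axis; scale ticks every 0.2 rad from there on clockwise
- dial_grip (a point): point on the brake dial's axis at the height to grip, 70 mm above the bench: the black bar grip of the dial is 42 mm long (along its pointer), 12 mm wide and reaches from 52 to 84 mm above the bench, over a 48 mm round skirt
- dial_tip (a point): point on the brake dial's pointer line, 36 mm from the dial axis, 49 mm above the bench; turns with the dial; the bar grip lies along the line from dial_grip to this point. The 4 mm wide steel pointer itself ends 34 mm from the axis; a light line on the bar's top marks the same end
- mark_tip (a point): inner tip of the fixed steel set-mark, a 5 mm wide tab clamped on the rim of the brake scale, 36 mm from the dial axis, 49 mm above the bench; when the dial is set, dial_tip is at this point
- spanner_13: loose steel spanner 161 mm long lying right of the head; leave it alone
- tape_measure: loose yellow tape measure 66x81x32 mm lying right of the head; leave it alone
- bolt_m12: loose steel bolt 64 mm long lying left of the head; leave it alone

How it is judged:
By the outcome, as a careful person would: the job done as asked, in the order asked, and still so for the second after the job is handed in, while the arm keeps its last pose, push and grip.
It also fails if it takes over 64 s, if anything falls off the work surface, if the arm or the gripper's body presses on something with over 40 N, if the wrist force passes 120 N, or if a joint passes its speed limit or range.

ROBOT

A 6-joint arm with a two-finger parallel gripper is mounted at the origin on a cart in front of the work surface, level with it; the furniture and walls round the work are solid. World frame = base frame: x ahead of the robot, y to its left, z up, the work surface at z = 0. Lengths are in m, angles in rad, forces in N, time in s.
With the tool pointing down it reaches from about 0.375 to 0.9 m from the base axis. Payload 3.1 kg.
Tool frame: the origin (TCP) lies between the finger pads; the fingertips stand robot.finger_overhang ahead of it and the grasp point (between the pads) lies 3 mm ahead of it (robot.finger_overhang is the distance from the TCP to the fingertips, in m); z points along the fingers, y is the line along which they close (so a half turn about z gives the same grasp; the last joint's range is limited). The gripper opens to 87 mm and grips with 3 to 60 N. Pads are 19 mm wide; open, the fingers measure 117 mm over their backs; the gripper's body (75 mm by 190 mm) begins 51 mm behind the grasp point.
Start: joints at [1.165, 0.527, 1.433, -0, 1.181, -0.178], TCP at [0.14, 0.609, 0.245] pointing down, gripper open.
Joint ranges: [-3.08, 3.08], [-0.75, 2.2], [0.22, 2.44], [-1.43, 4.57], [0, 2.65], [-2.85, 2.85]. Speed limits (rad/s): [2.79, 2.79, 3.14, 3.14, 3.14, 3.14].

INTERFACE

Orientations are given as a unit quaternion [x, y, z, w].
In Python, from rig import get_obs, vision, hand_in, nets, robot gives the robot as it stands.
- The arm moves only by the tool apply_moves, never from a script. Its argument "series" is a list of rows, each an object with "offset": the shift along the world's x, y, z in cm, a list of three; "rot": the turn, a rotation vector about the world's x, y, z in degrees, a list of three. A call has 1 to 20 rows; each row is the pose to reach, as a shift and turn from the pose commanded when the call began; what a row does not reach only later rows make up. A row lasts 1/10 s, in which the tool goes at most 50 mm and 8.59 degrees, less where a joint would pass 70% of its speed; a pose out of reach is approached as far as the arm can. A call with a gripper value outside its range is refused whole. "hand" is the opening, from 0 (shut) to 1 (fully open), set as the call begins (left out, the last holds). The fingers move at their own pace and stop on an object; "newtons" is the grip in N (left out, the last holds). Time passes only in rows, so rows that repeat a pose let the fingers close. It gives the time, the measured TCP pose, the force, the opening and the grip force at its end, in the units of the state.
- get_obs(): the state, without advancing time (a new reading comes with each control period).
- vision.camera(name): name is "scene" or "top" or "wrist"; returns the picture (400x640x3 uint8, red, green, blue); there is no depth.
- vision.calibration(name): a dict with "K" (3x3 intrinsics, pixels), "R" (3x3) and "t" (3): a world point X has camera coordinates R X + t. Camera axes: x right, y down, z forward; pixel columns grow to the right and rows downward; lengths in m; the calibration is good to about 2 mm. A picture is of the moment at which its call begins: read the wrist's pose just before it. calibration takes no time and is no camera call; for the wrist camera it gives the pose at the moment of the call.
- hand_in(): hands the job in; it is judged then, once.
Trained networks look in the newest picture that a camera, given by its name, has taken for a name from the list of things; names that differ only in an ending like _2 or _b are one class to them, and where a whole thing is asked for, a point or a joint stands for the part that bears it (a point fixed in the world has none). Each returns a list of dicts, best first, with "conf" (0 to 1); they miss things now and then, are a little off and sometimes report something else, mostly with a low value. They report only what shows in the picture. A call takes as long as a camera call.
- nets.search_frame(camera, query): "centre" ([x, y, z] in m, in world coordinates, good to about 4 mm: the middle of the surface that is visible of it).
- nets.spot_point(camera, query): "centre" ([x, y, z] in m, in world coordinates, good to about 4 mm: a listed point, or the origin of a listed thing).
The state is a dict: "time": time; "q": joint angles; "joint_velocities": joint speeds; "joint_torque": joint torques, N m; "position": TCP position; "tool_rot": TCP orientation; "ft_force": force on the tool from outside, world axes, zero at the start; "moment": the same for the moment, N m; "grip_width": finger opening in m; "grip_force": force on a finger pad.
Only numpy, scipy, OpenCV 4.12 (cv2) and the standard library are available. Lean on these libraries where they do the work, as an engineer would, in place of code of your own. Each camera call takes 0.05 s, during which the arm holds its last target. There are 200 camera calls.

## Working session

There is one attempt and no reset: what is moved stays moved. The work goes in short steps, Python scripts to look and compute and a tool call to move; the robot and the scene stay as the last step left them, time stands still between calls to the robot, and variables do not carry over. Pictures are saved under pics/ and viewed, at most 10 in all, crops included, and the job is handed in when it is done.

Besides the shell and the picture viewer there is one more tool, called after "Emit:" in YAML: its name, and indented under it one key for each argument. apply_moves: Moves the arm, as the interface text tells. Its arguments: {"type":"object","properties":{"series":{"type":"array"},"hand":{"type":"number"},"newtons":{"type":"number"}},"required":["series"]}

```bash
mkdir -p pics; ls; python3 - <<'E'
from rig import get_obs, vision, nets, robot
import cv2,numpy as np
o=get_obs();print({k:np.round(v,3) for k,v in o.items()});print(robot.finger_overhang)
for c in ["top","scene"]:
    im=vision.camera(c);cv2.imwrite(f"pics/{c}0.png",im[:,:,::-1])
    for q in ["index_head","index_bar","bush","dial_grip","dial_tip","mark_tip"]:
        print(c,q,[(np.round(d['centre'],4),round(d['conf'],2)) for d in nets.spot_point(c,q)[:2]])
E
```

```text
pics
{'time': np.float64(0.0), 'q': array([ 1.166,  0.528,  1.434, -0.   ,  1.181, -0.178]), 'joint_velocities': array([ 0.   , -0.   , -0.001, -0.001,  0.002,  0.001]), 'joint_torque': array([-2.0000e-03, -4.4004e+01, -1.7659e+01,  6.3000e-02,  5.8000e-02,
       -0.0000e+00]), 'position': array([0.14 , 0.608, 0.244]), 'tool_rot': array([ 0.113,  0.994, -0.001, -0.   ]), 'ft_force': array([0.498, 0.291, 0.299]), 'moment': array([ 0.001, -0.088,  0.01 ]), 'grip_force': np.float64(0.0), 'grip_width': np.float64(0.087)}
0.022
top index_head [(array([ 0.4726, -0.0228,  0.0007]), 0.7)]
top index_bar [(array([ 0.4629, -0.0879,  0.0708]), 0.75)]
top bush [(array([ 0.5021, -0.0924,  0.0671]), 0.87)]
top dial_grip [(array([0.4829, 0.0462, 0.0673]), 0.75)]
top dial_tip [(array([ 4.416e-01, -1.946e-01, -2.000e-04]), 0.7), (array([0.5142, 0.0645, 0.0475]), 0.62)]
top mark_tip [(array([ 0.399 , -0.282 ,  0.0035]), 0.69), (array([0.5055, 0.0197, 0.0486]), 0.48)]
scene index_head [(array([ 0.4715, -0.0205,  0.0018]), 0.87)]
scene index_bar [(array([ 0.4594, -0.0817,  0.0696]), 0.6)]
scene bush []
scene dial_grip [(array([0.481 , 0.0502, 0.0716]), 0.71)]
scene dial_tip [(array([0.5145, 0.0607, 0.0497]), 0.81)]
scene mark_tip [(array([0.5054, 0.0209, 0.0504]), 0.43)]
```

```bash
python3 - <<'E'
from rig import vision
import cv2,numpy as np
im=cv2.imread("pics/top0.png")
c=vision.calibration("top");P=lambda X:(lambda p:p[:2]/p[2])(c["K"]@(c["R"]@np.array(X)+c["t"]))
a=P([.472,-.02,.05]);print(a,P([.482,.048,.05]),P([.461,-.085,.103]))
x0,y0=int(a[0]-100),int(a[1]-75);print(x0,y0)
cv2.imwrite("pics/topc.png",cv2.resize(im[max(y0,0):y0+150,max(x0,0):x0+200],None,fx=4,fy=4,interpolation=cv2.INTER_CUBIC))
E
```

```text
[347.60811472 208.39183708] [315.63061316 203.61929616] [381.24749322 212.54166824]
247 133
```

View pics/topc.png

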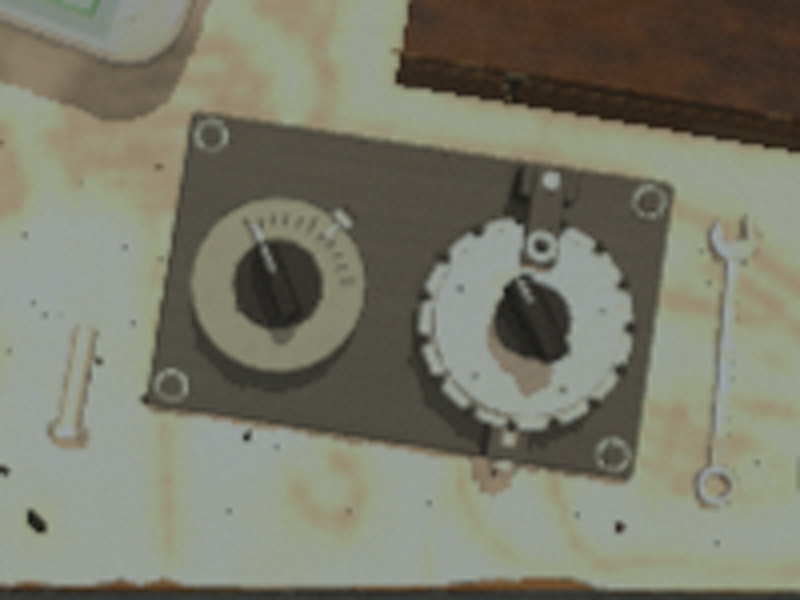

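View pics/scene0.png

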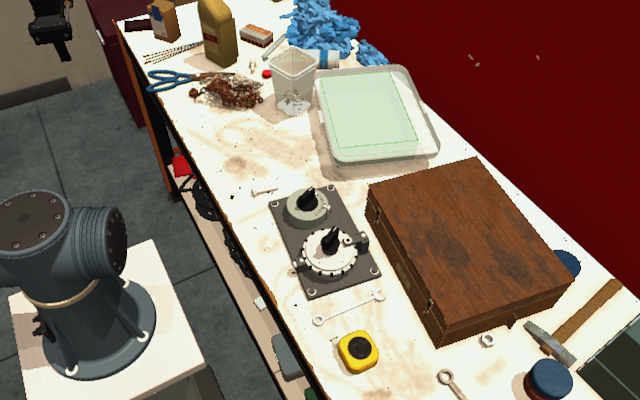

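Emit:
apply_moves:
  series:
    - {"offset":[34,-56,1],"rot":[0,0,40]}
    - {"offset":[34,-56,1],"rot":[0,0,40]}
    - {"offset":[34,-56,1],"rot":[0,0,40]}
    - {"offset":[34,-56,1],"rot":[0,0,40]}
    - {"offset":[34,-56,1],"rot":[0,0,40]}
    - {"offset":[34,-56,1],"rot":[0,0,40]}
    - {"offset":[34,-56,1],"rot":[0,0,40]}
    - {"offset":[34,-56,1],"rot":[0,0,40]}
    - {"offset":[34,-56,1],"rot":[0,0,40]}
    - {"offset":[34,-56,1],"rot":[0,0,40]}
    - {"offset":[34,-56,1],"rot":[0,0,40]}
    - {"offset":[34,-56,1],"rot":[0,0,40]}
    - {"offset":[34,-56,1],"rot":[0,0,40]}
    - {"offset":[34,-56,1],"rot":[0,0,40]}
    - {"offset":[34,-56,1],"rot":[0,0,40]}
    - {"offset":[34,-56,1],"rot":[0,0,40]}

```text
time: 2.3
position: [0.4795, 0.0496, 0.2543]
tool_rot: [-0.233, 0.972, 0.001, -0.001]
ft_force: [0.1, 0.6, -0.3]
grip_width: 0.0868
grip_force: 0.0
```

```bash
python3 - <<'E'
from rig import get_obs, vision, nets
import cv2,numpy as np
o=get_obs();print(o['time'],np.round(o['q'],3),np.round(o['position'],4),np.round(o['tool_rot'],3))
im=vision.camera("wrist");cv2.imwrite("pics/w1.png",im[:,:,::-1])
for q in ["index_head","index_bar","bush","dial_grip","dial_tip","mark_tip"]:
    print(q,[(np.round(d['centre'],4),round(d['conf'],2)) for d in nets.spot_point("wrist",q)[:2]])
# box corner triangulation
Ps=[];
for c in("top","scene"):
    k=vision.calibration(c);Ps.append(k["K"]@np.c_[k["R"],k["t"]])
for a,b in (((348.5,147),(368,186)),((347,154),(383,232))):
    X=cv2.triangulatePoints(Ps[0],Ps[1],np.array(a,float),np.array(b,float));print((X[:3]/X[3]).T)
E
```

```text
2.3 [-1.300e-01  3.230e-01  1.769e+00  1.000e-03  1.051e+00 -2.172e+00] [0.4795 0.0496 0.2543] [-0.233  0.972  0.001 -0.001]
index_head [(array([ 0.4706, -0.0291, -0.0005]), 0.76)]
index_bar [(array([ 0.4605, -0.0889,  0.072 ]), 0.63), (array([0.5157, 0.0606, 0.0507]), 0.37)]
bush [(array([ 0.5015, -0.0885,  0.0617]), 0.57)]
dial_grip [(array([0.4803, 0.0472, 0.07  ]), 0.84)]
dial_tip [(array([0.5177, 0.058 , 0.052 ]), 0.8)]
mark_tip [(array([0.5064, 0.0214, 0.0489]), 0.53)]
[[ 0.59362069 -0.01937404  0.10958448]]
[[ 0.62479996 -0.03414569 -0.06220039]]
```

View pics/w1.png

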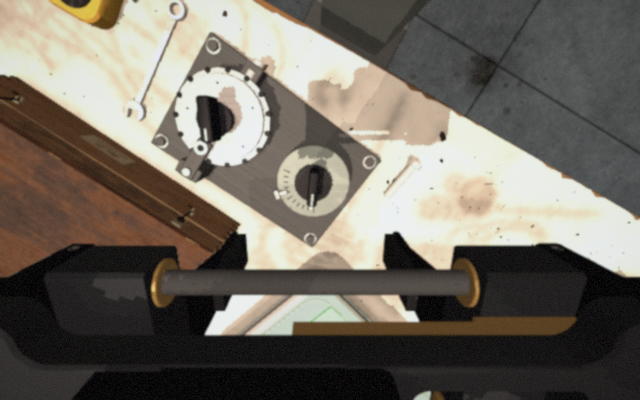

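```bash
cat > h.py <<'E'
from rig import get_obs, vision, nets
import cv2,numpy as np
from scipy.optimize import least_squares
def cam(c):
    k=vision.calibration(c);M=k["K"]@np.c_[k["R"],k["t"]]
    def P(X):
        p=np.c_[np.atleast_2d(X),np.ones(len(np.atleast_2d(X)))]@M.T;return p[:,:2]/p[:,2:]
    return P
def W(h,pts):
    c,s=np.cos(h[2]),np.sin(h[2]);p=np.atleast_2d(pts)
    return np.c_[h[0]+c*p[:,0]-s*p[:,1],h[1]+s*p[:,0]+c*p[:,1],p[:,2]]
E
python3 - <<'E'
from h import *
Pt,Pw=cam("top"),cam("wrist")
C=np.array([[.0825,.135,.012],[.0825,-.135,.012],[-.0825,-.135,.012],[-.0825,.135,.012]])
tp=np.array([[192,113],[673,185],[632,480],[148,402]])/4+[247,133]
wp=np.array([[312,247],[152,140],[213,33],[380,160]],float)
for n,f in (("t",lambda h:Pt(W(h,C))-tp),("w",lambda h:Pw(W(h,C))-wp)):
    s=least_squares(lambda h:f(h).ravel(),[.47,-.02,-.15]);print(n,s.x,np.round(f(s.x),1).tolist(), W(s.x,[[0,.072,.07],[0,-.062,.073]]))
im=cv2.imread("pics/w1.png");cv2.imwrite("pics/w1c.png",cv2.resize(im[20:260,140:400],None,fx=3,fy=2.5,interpolation=cv2.INTER_CUBIC)[:, :])
im2=cv2.resize(im[130:230,260:370],None,fx=6,fy=6,interpolation=cv2.INTER_CUBIC);cv2.imwrite("pics/w1d.png",im2)
E
```

```text
t [ 0.47819146 -0.02612406 -0.15047707] [[-0.0, -0.6], [0.5, -0.4], [0.2, 0.2], [-0.7, 0.6]] [[ 0.48898497  0.04506232  0.07      ]
 [ 0.46889705 -0.08742344  0.073     ]]
w [ 0.47905366 -0.02276709 -0.15926236] [[0.4, 2.4], [-2.1, 1.9], [-1.2, -3.6], [3.2, 1.4]] [[ 0.49047213  0.04832171  0.07      ]
 [ 0.46922108 -0.08398245  0.073     ]]
```

View pics/w1d.png

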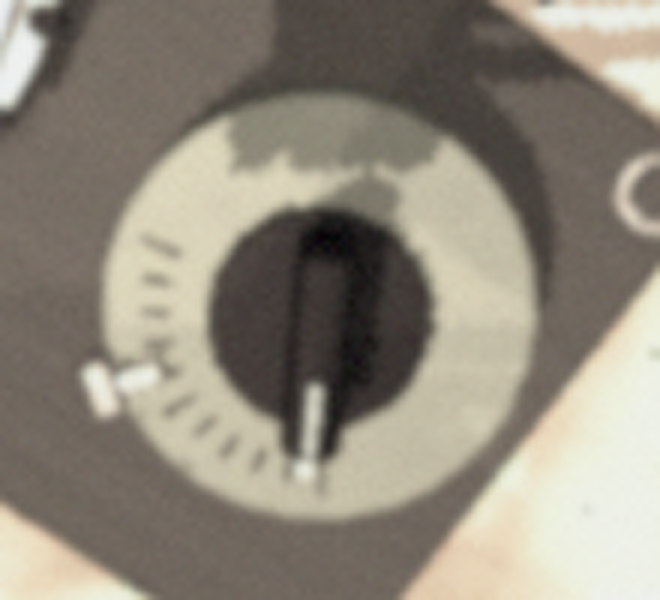

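```bash
cat >> h.py <<'E'
def back(c,px,z,k=None):
    k=k or vision.calibration(c);d=k["R"].T@np.linalg.inv(k["K"])@np.array([*px,1.]);o=-k["R"].T@k["t"]
    return o+d*(z-o[2])/d[2]
E
python3 - <<'E'
from h import *
w=lambda a,b:(a/6-5/12+260,b/6-5/12+130)
cw=back("wrist",w(321,305),.045);ct=back("top",(278.5/4+246.6,285.5/4+132.6),.045)
m=back("wrist",w(157,372),.049);p=back("wrist",w(303,480),.049);mt=back("top",(332/4+246.6,228/4+132.6),.049);pt=back("top",(255/4+246.6,222/4+132.6),.049)
print(cw,ct,m,p,mt,pt)
for c,a,b in((cw,m,p),(ct,mt,pt)):
    A=[np.arctan2(*(v-c)[1::-1]) for v in(a,b)];print(A,A[1]-A[0],[np.linalg.norm((v-c)[:2]) for v in(a,b)])
print(vision.calibration("wrist")["R"],[-vision.calibration("wrist")["R"].T@vision.calibration("wrist")["t"]])
E
```

```text
[0.47982738 0.04692501 0.045     ] [0.48155441 0.04681174 0.045     ] [0.50792167 0.02202009 0.049     ] [0.51545374 0.06066952 0.049     ] [0.51212654 0.01828704 0.049     ] [0.51527942 0.05942042 0.049     ]
[np.float64(-0.7252932136997114), np.float64(0.36820197098856694)] 1.0934951846882783 [np.float64(0.03754389753290383), np.float64(0.03818571941559655)]
[np.float64(-0.7507666073816954), np.float64(0.35777748023940364)] 1.108544087621099 [np.float64(0.04181284734516612), np.float64(0.03600493223518155)]
[[-4.54766456e-01  8.90610651e-01  3.72351555e-04]
 [ 8.52339870e-01  4.35103189e-01  2.90175742e-01]
 [ 2.58271595e-01  1.32279564e-01 -9.56973302e-01]] [array([0.409075  , 0.01325742, 0.39391919])]
```

Emit:
apply_moves:
  hand: 0.5
  series:
    - {"offset":[0.1,-0.2,-4],"rot":[0,0,-6]}
    - {"offset":[0.1,-0.2,-8],"rot":[0,0,-6]}
    - {"offset":[0.1,-0.2,-11],"rot":[0,0,-6]}
    - {"offset":[0.1,-0.2,-13],"rot":[0,0,-6]}
    - {"offset":[0.1,-0.2,-15],"rot":[0,0,-6]}
    - {"offset":[0.1,-0.2,-16.5],"rot":[0,0,-6]}
    - {"offset":[0.1,-0.2,-17.5],"rot":[0,0,-6]}
    - {"offset":[0.1,-0.2,-17.5],"rot":[0,0,-6]}
    - {"offset":[0.1,-0.2,-17.5],"rot":[0,0,-6]}

```text
time: 3.55
position: [0.4818, 0.0471, 0.0798]
tool_rot: [-0.182, 0.983, -0.0, 0.0]
ft_force: [0.3, -0.1, 0.5]
grip_width: 0.0436
grip_force: 0.0
```

Emit:
apply_moves:
  hand: 0
  newtons: 12
  series:
    - {"offset":[0,0,0],"rot":[0,0,0]}
    - {"offset":[0,0,0],"rot":[0,0,0]}
    - {"offset":[0,0,0],"rot":[0,0,0]}
    - {"offset":[0,0,0],"rot":[0,0,0]}
    - {"offset":[0,0,0],"rot":[0,0,0]}
    - {"offset":[0,0,0],"rot":[0,0,0]}
    - {"offset":[0,0,0],"rot":[0,0,0]}
    - {"offset":[0,0,0],"rot":[0,0,0]}

```text
time: 4.35
position: [0.4813, 0.0477, 0.0798]
tool_rot: [-0.182, 0.983, 0.0, 0.0]
ft_force: [-0.7, 5.9, 4.0]
grip_width: 0.0119
grip_force: 12.0
```

```bash
python3 - <<'E'
from h import *
o=get_obs();print({k:np.round(o[k],4) for k in("time","position","q","tool_rot","ft_force","moment","grip_width","grip_force")})
im=vision.camera("wrist");k=vision.calibration("wrist")
P=cam("wrist");print(P([[.481,.047,.049],[.515,.06,.049],[.508,.022,.049]]))
cv2.imwrite("pics/w2.png",im[:,:,::-1])
print(nets.spot_point("wrist","dial_tip"),nets.spot_point("wrist","mark_tip"))
E
```

```text
{'time': np.float64(4.35), 'position': array([0.4813, 0.0477, 0.0798]), 'q': array([-1.3340e-01,  6.2500e-01,  1.9173e+00,  1.6000e-03,  5.9960e-01,
       -2.0716e+00]), 'tool_rot': array([-1.820e-01,  9.833e-01,  5.000e-04,  0.000e+00]), 'ft_force': array([-0.6767,  5.9443,  4.0243]), 'moment': array([1.0259, 0.0976, 0.0484]), 'grip_width': np.float64(0.0119), 'grip_force': np.float64(12.0002)}
[[314.65494632 240.86120423]
 [314.672618   288.20950584]
 [266.33349411 262.73313051]]
[] []
```

View pics/w2.png

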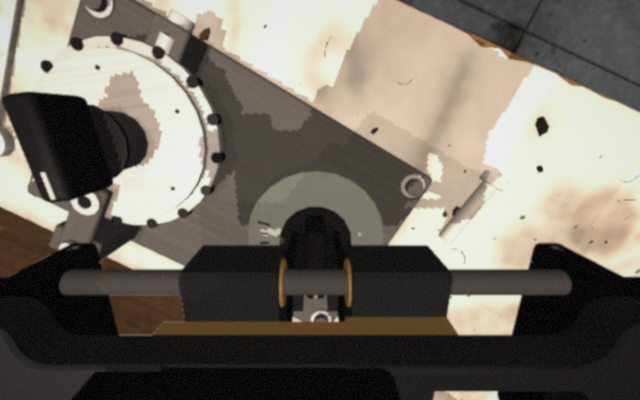

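Emit:
apply_moves:
  series:
    - {"offset":[0,0.06,0],"rot":[0,0,-5]}
    - {"offset":[0,0.06,0],"rot":[0,0,-11]}
    - {"offset":[0,0.06,0],"rot":[0,0,-17]}
    - {"offset":[0,0.06,0],"rot":[0,0,-23]}
    - {"offset":[0,0.06,0],"rot":[0,0,-29]}
    - {"offset":[0,0.06,0],"rot":[0,0,-35]}
    - {"offset":[0,0.06,0],"rot":[0,0,-41]}
    - {"offset":[0,0.06,0],"rot":[0,0,-47]}
    - {"offset":[0,0.06,0],"rot":[0,0,-52]}
    - {"offset":[0,0.06,0],"rot":[0,0,-56]}
    - {"offset":[0,0.06,0],"rot":[0,0,-59]}
    - {"offset":[0,0.06,0],"rot":[0,0,-61]}
    - {"offset":[0,0.06,0],"rot":[0,0,-62]}
    - {"offset":[0,0.06,0],"rot":[0,0,-62]}
    - {"offset":[0,0.06,0],"rot":[0,0,-62]}

```text
time: 6.0
position: [0.4813, 0.0475, 0.0798]
tool_rot: [0.35, 0.937, -0.0, -0.0]
ft_force: [-1.5, 2.0, 5.9]
grip_width: 0.0119
grip_force: 12.0
```

```bash
python3 - <<'E'
from h import *
o=get_obs();print({k:np.round(o[k],4) for k in("time","position","q","tool_rot","ft_force","moment","grip_width","grip_force")})
E
```

```text
{'time': np.float64(6.0), 'position': array([0.4813, 0.0475, 0.0798]), 'q': array([-1.3300e-01,  6.2510e-01,  1.9171e+00, -2.0000e-04,  5.9970e-01,
       -9.8850e-01]), 'tool_rot': array([ 3.500e-01,  9.368e-01, -1.000e-04, -1.000e-04]), 'ft_force': array([-1.5163,  2.0103,  5.9021]), 'moment': array([ 0.2557,  0.19  , -0.0613]), 'grip_width': np.float64(0.0119), 'grip_force': np.float64(12.0004)}
```

Emit:
apply_moves:
  hand: 0.5
  series:
    - {"offset":[0,0.05,0],"rot":[0,0,0]}
    - {"offset":[0,0.05,0],"rot":[0,0,0]}
    - {"offset":[0,0.05,0],"rot":[0,0,0]}
    - {"offset":[0,0.05,0],"rot":[0,0,0]}
    - {"offset":[0,0.05,0],"rot":[0,0,0]}
    - {"offset":[0,0.05,2],"rot":[0,0,0]}
    - {"offset":[0,0,6],"rot":[0,0,0]}
    - {"offset":[0,0,10],"rot":[0,0,0]}
    - {"offset":[0,0,14],"rot":[0,0,0]}
    - {"offset":[-2,-2,16],"rot":[0,0,0]}
    - {"offset":[-2,-2,16],"rot":[0,0,0]}
    - {"offset":[-2,-2,16],"rot":[0,0,0]}

```text
time: 7.2
position: [0.4613, 0.0275, 0.2398]
tool_rot: [0.351, 0.936, 0.0, 0.0]
ft_force: [-0.4, -0.3, 0.2]
grip_width: 0.0435
grip_force: 0.0
```

```bash
python3 - <<'E'
from h import *
import json
o=get_obs();print({k:np.round(o[k],4) for k in("time","position","q","tool_rot")})
k=vision.calibration("wrist");im=vision.camera("wrist");cv2.imwrite("pics/w3.png",im[:,:,::-1])
json.dump({a:np.array(b).tolist() for a,b in k.items()},open("k3.json","w"))
P=cam("wrist");c=P([[.4807,.047,.05]])[0].astype(int);print(c)
for q in ["dial_grip","dial_tip","mark_tip","index_bar"]: print(q,[(np.round(d['centre'],4),round(d['conf'],2)) for d in nets.spot_point("wrist",q)[:2]])
x0,y0=max(c[0]-60,0),max(c[1]-50,0);print(x0,y0)
cv2.imwrite("pics/w3d.png",cv2.resize(im[y0:y0+100,x0:x0+120,::-1],None,fx=6,fy=6,interpolation=cv2.INTER_CUBIC))
E
```

```text
{'time': np.float64(7.2), 'position': array([0.4613, 0.0275, 0.2398]), 'q': array([-1.8320e-01,  3.1620e-01,  1.8335e+00,  3.0000e-04,  9.9090e-01,
       -1.0376e+00]), 'tool_rot': array([3.507e-01, 9.365e-01, 2.000e-04, 5.000e-04])}
[337 186]
dial_grip [(array([0.4792, 0.0488, 0.0708]), 0.94), (array([0.4295, 0.163 , 0.0018]), 0.74)]
dial_tip [(array([0.5086, 0.0253, 0.0508]), 0.86)]
mark_tip [(array([0.5034, 0.0243, 0.0517]), 0.66)]
index_bar [(array([ 0.4612, -0.0881,  0.0756]), 0.57)]
277 136
```

View pics/w3d.png

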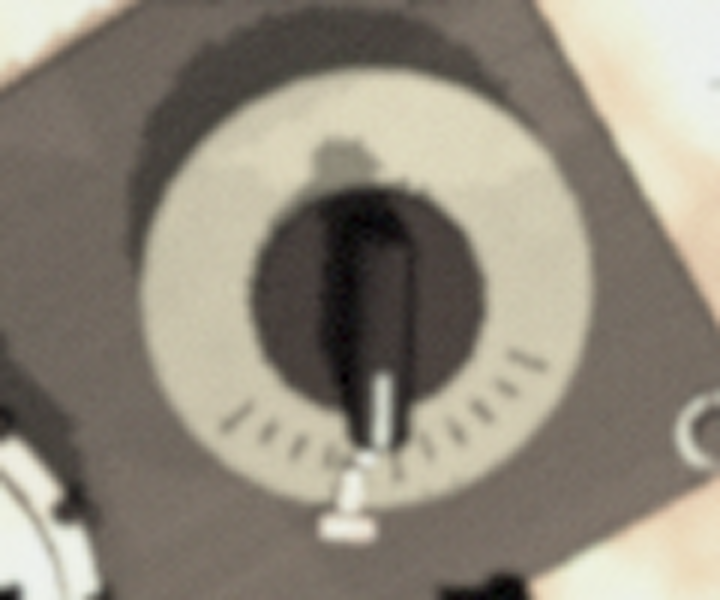

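```bash
python3 - <<'E'
from h import *
w=lambda a,b:(a/6-5/12+277,b/6-5/12+136)
c=back("wrist",w(367.5,287.5),.045)
P=cam("wrist");print("axis @.049,.084 crop",(P([[*c[:2],.049],[*c[:2],.084]])-[277,136])*6+2.5)
for n,a,z in(("mark outer",(348,528),.051),("mark in",(353,480),.050),("ptr",(367,460),.049),("bar line lo",(380,445),.084),("bar line hi",(382,375),.084)):
    v=back("wrist",w(*a),z)-c;print(n,np.degrees(np.arctan2(v[1],v[0])),np.hypot(*v[:2]))
print(c)
v=back("wrist",w(380,445),.084)-back("wrist",w(382,375),.084);print("bar dir",np.degrees(np.arctan2(v[1],v[0])))
im=cv2.imread("pics/w3.png")[136+50:136+95,277+40:277+80];cv2.imwrite("pics/w3e.png",cv2.resize(im,None,fx=13,fy=13,interpolation=cv2.INTER_CUBIC))
E
```

```text
axis @.049,.084 crop [[369.03720882 292.02970784]
 [384.14132257 336.53714343]]
mark outer -44.85497832669122 0.05022782722079881
mark in -44.55695748984428 0.03990623656026678
ptr -40.33300963095778 0.03578406932857251
bar line lo -41.62225729375448 0.02075388663274514
bar line hi -42.59101353483513 0.007269707358327428
[0.47834343 0.04978507 0.045     ]
bar dir -41.10005263770349
```

View pics/w3e.png

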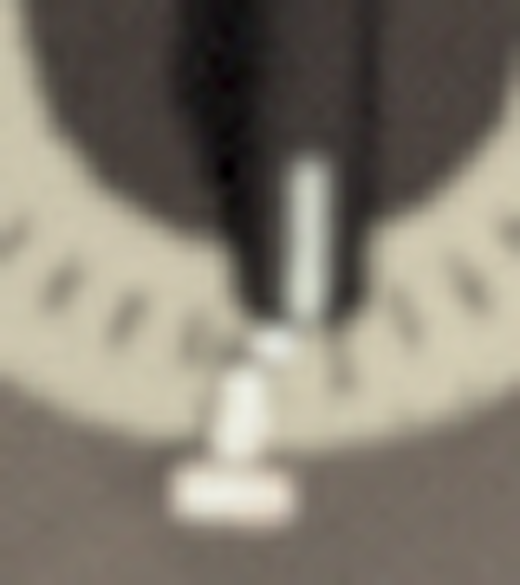

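Emit:
apply_moves:
  series:
    - {"offset":[2,2,-2],"rot":[0,0,0]}
    - {"offset":[2,2,-6],"rot":[0,0,0]}
    - {"offset":[2,2,-10],"rot":[0,0,0]}
    - {"offset":[2,2,-13],"rot":[0,0,0]}
    - {"offset":[2,2,-15],"rot":[0,0,0]}
    - {"offset":[2,2,-16],"rot":[0,0,0]}
    - {"offset":[2,2,-16],"rot":[0,0,0]}
    - {"offset":[2,2,-16],"rot":[0,0,0]}

```text
time: 8.25
position: [0.4819, 0.0476, 0.0797]
tool_rot: [0.35, 0.937, 0.0, 0.0]
ft_force: [-0.4, 0.2, -0.0]
grip_width: 0.0438
grip_force: 0.0
```

Emit:
apply_moves:
  hand: 0
  series:
    - {"offset":[0,0,0],"rot":[0,0,0]}
    - {"offset":[0,0,0],"rot":[0,0,0]}
    - {"offset":[0,0,0],"rot":[0,0,0]}
    - {"offset":[0,0,0],"rot":[0,0,0]}
    - {"offset":[0,0,0],"rot":[0,0,0]}
    - {"offset":[0,0,0],"rot":[0,0,0]}
    - {"offset":[0,0,0],"rot":[0,0,0]}
    - {"offset":[0,0,0],"rot":[0,0,-1]}
    - {"offset":[0,0,0],"rot":[0,0,-2]}
    - {"offset":[0,0,0],"rot":[0,0,-3]}
    - {"offset":[0,0,0],"rot":[0,0,-4]}
    - {"offset":[0,0,0],"rot":[0,0,-4]}
    - {"offset":[0,0,0],"rot":[0,0,-4]}

```text
time: 9.55
position: [0.4815, 0.0474, 0.0799]
tool_rot: [0.383, 0.924, -0.0, 0.0]
ft_force: [-0.7, -2.0, 5.6]
grip_width: 0.0116
grip_force: 12.0
```

Emit:
apply_moves:
  hand: 0.5
  series:
    - {"offset":[0,0,0],"rot":[0,0,0]}
    - {"offset":[0,0,0],"rot":[0,0,0]}
    - {"offset":[0,0,0],"rot":[0,0,0]}
    - {"offset":[0,0,0],"rot":[0,0,0]}
    - {"offset":[0,0,2],"rot":[0,0,0]}
    - {"offset":[0,0,6],"rot":[0,0,0]}
    - {"offset":[0,0,10],"rot":[0,0,0]}
    - {"offset":[0,0,14],"rot":[0,0,0]}
    - {"offset":[-3,-5,16],"rot":[0,0,0]}
    - {"offset":[-3,-5,16],"rot":[0,0,0]}
    - {"offset":[-3,-5,16],"rot":[0,0,0]}

```text
time: 10.65
position: [0.4509, -0.0032, 0.24]
tool_rot: [0.384, 0.923, 0.0, 0.0]
ft_force: [0.1, 0.6, -0.6]
grip_width: 0.043
grip_force: 0.0
```

```bash
python3 - <<'E'
from h import *
o=get_obs();print({k:np.round(o[k],4) for k in("time","position","q","tool_rot")})
im=vision.camera("wrist");cv2.imwrite("pics/w4.png",im[:,:,::-1])
c=cam("wrist")([[.4807,.047,.05]])[0].astype(int);x0,y0=max(c[0]-50,0),max(c[1]-35,0);print(c,x0,y0)
A=im[y0:y0+80,x0:x0+100,::-1]
cv2.imwrite("pics/w4d.png",cv2.resize(A,None,fx=7,fy=7,interpolation=cv2.INTER_CUBIC))
for q in ["dial_tip","mark_tip","index_bar"]: print(q,[(np.round(d['centre'],4),round(d['conf'],2)) for d in nets.spot_point("wrist",q)[:2]])
E
```

```text
{'time': np.float64(10.65), 'position': array([ 0.4509, -0.0032,  0.24  ]), 'q': array([-2.5600e-01,  3.0090e-01,  1.8582e+00,  3.0000e-04,  9.8170e-01,
       -1.0387e+00]), 'tool_rot': array([3.840e-01, 9.233e-01, 2.000e-04, 4.000e-04])}
[361 173] 311 138
dial_tip [(array([0.5102, 0.0231, 0.0494]), 0.92)]
mark_tip [(array([0.5056, 0.0228, 0.0487]), 0.66)]
index_bar [(array([ 0.4597, -0.084 ,  0.0736]), 0.86), (array([0.5032, 0.0242, 0.0478]), 0.57)]
```

View pics/w4d.png

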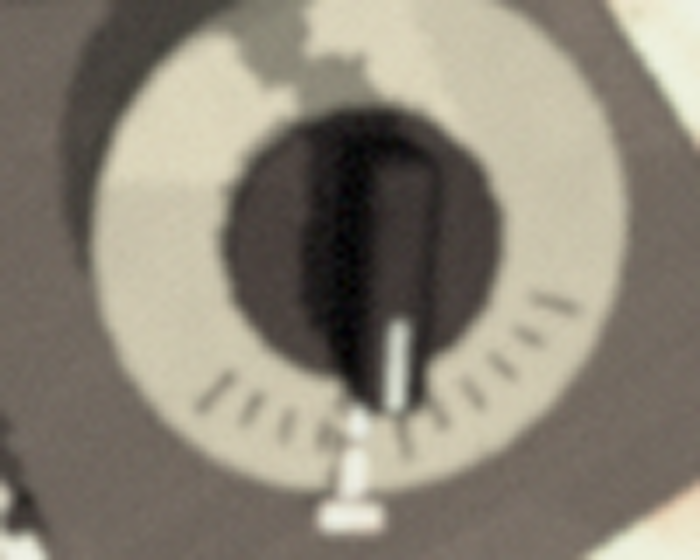

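```bash
python3 - <<'E'
from h import *
im=cv2.imread("pics/w4.png").astype(float);A=im[138:218,311:411]
# whiteness: min channel, columns 40..65, rows 56..78
m=A.min(2)
for r in range(54,78):
    row=m[r,42:60];w=np.clip(row-165,0,None);print(r,round((w*np.arange(42,60)).sum()/max(w.sum(),1e-9),2),int(w.sum()))
# disc ellipse fit from scale colour
hsv=cv2.cvtColor(A.astype(np.uint8),cv2.COLOR_BGR2HSV)
g=((A.mean(2)>135)).astype(np.uint8);n,l,s,c=cv2.connectedComponentsWithStats(g)
B=im[118:238,300:420];g=(B.mean(2)>130).astype(np.uint8)
cs,_=cv2.findContours(g,cv2.RETR_EXTERNAL,cv2.CHAIN_APPROX_NONE)
for k in sorted(cs,key=len)[-2:]:
    e=cv2.fitEllipse(cv2.convexHull(k));print(e, np.array(e[0])+[300-311,118-138])
P=cam("wrist")
for c0 in ([.4807,.047],[.4795,.0485]): print(P([[*c0,.045],[*c0,.049]])-[311,138])
E
```

```text
54 54.37 41
55 50.13 71
56 49.4 82
57 48.71 76
58 44.14 28
59 49.1 94
60 50.32 178
61 50.84 200
62 50.9 131
63 50.36 102
64 50.53 161
65 49.97 248
66 50.05 298
67 50.46 298
68 50.3 229
69 50.22 167
70 49.79 97
71 49.51 63
72 49.39 231
73 49.49 405
74 49.42 383
75 48.89 100
76 0.0 0
77 0.0 0
((78.51762390136719, -7.399360656738281), (4.275602340698242, 9.851957321166992), 0.0) [ 67.5176239  -27.39936066]
((61.950599670410156, 53.977325439453125), (74.60246276855469, 80.33370208740234), 27.16891098022461) [50.95059967 33.97732544]
[[49.68580694 35.47858865]
 [50.20842387 36.1270407 ]]
[[49.93512023 33.92095935]
 [50.46146549 34.55258546]]
```

Emit:
apply_moves:
  series:
    - {"offset":[3,5,-2],"rot":[0,0,0]}
    - {"offset":[3,5,-5],"rot":[0,0,0]}
    - {"offset":[3,5,-9],"rot":[0,0,0]}
    - {"offset":[3,5,-13],"rot":[0,0,0]}
    - {"offset":[3,5,-15],"rot":[0,0,0]}
    - {"offset":[3,5,-16],"rot":[0,0,0]}
    - {"offset":[3,5,-16],"rot":[0,0,0]}
    - {"offset":[3,5,-16],"rot":[0,0,0]}

```text
time: 11.65
position: [0.4821, 0.0478, 0.0798]
tool_rot: [0.382, 0.924, 0.0, 0.0]
ft_force: [0.6, -0.6, 0.2]
grip_width: 0.0437
grip_force: 0.0
```

Emit:
apply_moves:
  hand: 0
  series:
    - {"offset":[0,0,0],"rot":[0,0,0]}
    - {"offset":[0,0,0],"rot":[0,0,0]}
    - {"offset":[0,0,0],"rot":[0,0,0]}
    - {"offset":[0,0,0],"rot":[0,0,0]}
    - {"offset":[0,0,0],"rot":[0,0,0]}
    - {"offset":[0,0,0],"rot":[0,0,0]}
    - {"offset":[0,0,0],"rot":[0,0,0]}
    - {"offset":[0,0,0],"rot":[0,0,-0.5]}
    - {"offset":[0,0,0],"rot":[0,0,-1]}
    - {"offset":[0,0,0],"rot":[0,0,-1]}
    - {"offset":[0,0,0],"rot":[0,0,-1]}

```text
time: 12.75
position: [0.4815, 0.0474, 0.0799]
tool_rot: [0.391, 0.921, -0.0, 0.0]
ft_force: [-1.4, -1.5, 5.1]
grip_width: 0.0121
grip_force: 12.0
```

Emit:
apply_moves:
  hand: 0.5
  series:
    - {"offset":[0,0,0],"rot":[0,0,0]}
    - {"offset":[0,0,0],"rot":[0,0,0]}
    - {"offset":[0,0,0],"rot":[0,0,0]}
    - {"offset":[0,0,0],"rot":[0,0,0]}
    - {"offset":[0,0,2],"rot":[0,0,0]}
    - {"offset":[0,0,6],"rot":[0,0,0]}
    - {"offset":[0,0,10],"rot":[0,0,0]}
    - {"offset":[0,0,14],"rot":[0,0,0]}
    - {"offset":[0,0,16],"rot":[0,0,0]}

```text
time: 13.65
position: [0.4828, 0.0476, 0.2428]
tool_rot: [0.391, 0.921, 0.001, 0.003]
ft_force: [0.1, -0.7, -0.3]
grip_width: 0.0434
grip_force: 0.0
```

Emit:
apply_moves:
  series:
    - {"offset":[-2.1,-13.3,0],"rot":[0,0,74]}
    - {"offset":[-2.1,-13.3,0],"rot":[0,0,74]}
    - {"offset":[-2.1,-13.3,0],"rot":[0,0,74]}
    - {"offset":[-2.1,-13.3,0],"rot":[0,0,74]}
    - {"offset":[-2.1,-13.3,0],"rot":[0,0,74]}
    - {"offset":[-2.1,-13.3,0],"rot":[0,0,74]}
    - {"offset":[-2.1,-13.3,0],"rot":[0,0,74]}
    - {"offset":[-2.1,-13.3,0],"rot":[0,0,74]}
    - {"offset":[-2.1,-13.3,0],"rot":[0,0,74]}
    - {"offset":[-2.1,-13.3,0],"rot":[0,0,74]}
    - {"offset":[-2.1,-13.3,0],"rot":[0,0,74]}
    - {"offset":[-2.1,-13.3,0],"rot":[0,0,74]}

```text
time: 14.85
position: [0.4604, -0.0853, 0.2395]
tool_rot: [-0.241, 0.971, 0.0, -0.0]
ft_force: [0.6, -0.7, 0.4]
grip_width: 0.0434
grip_force: 0.0
```

```bash
python3 - <<'E'
from h import *
o=get_obs();print({k:np.round(o[k],4) for k in("time","position","q","tool_rot")})
im=vision.camera("wrist");cv2.imwrite("pics/w5.png",im[:,:,::-1])
for q in ["dial_tip","mark_tip","index_bar","bush","index_head"]: print(q,[(np.round(d['centre'],4),round(d['conf'],2)) for d in nets.spot_point("wrist",q)[:2]])
print(cam("wrist")([[.4607,-.0855,.103],[.4807,.047,.05]]))
cv2.imwrite("pics/w5d.png",cv2.resize(im[80:280,200:500,::-1],None,fx=2.6,fy=2.6,interpolation=cv2.INTER_CUBIC))
E
```

```text
{'time': np.float64(14.85), 'position': array([ 0.4604, -0.0853,  0.2395]), 'q': array([-0.4226,  0.3253,  1.8192,  0.    ,  0.9973, -2.4802]), 'tool_rot': array([-2.410e-01,  9.705e-01,  1.000e-04, -1.000e-04])}
dial_tip [(array([0.5095, 0.0238, 0.0514]), 0.95)]
mark_tip []
index_bar [(array([ 0.461 , -0.0858,  0.0716]), 0.85)]
bush [(array([ 0.5003, -0.0898,  0.0634]), 0.63)]
index_head [(array([ 0.4709, -0.0248,  0.0032]), 0.87)]
[[315.07193295 197.61816599]
 [398.24815782 245.36338476]]
```

View pics/w5d.png

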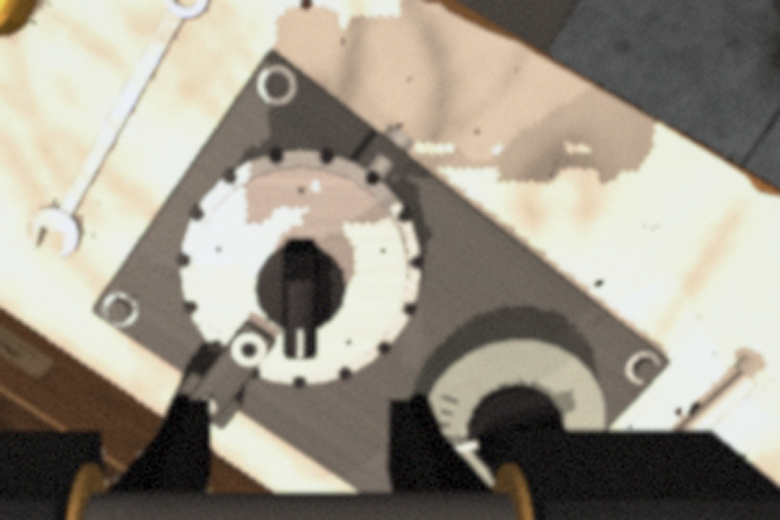

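Emit:
apply_moves:
  series:
    - {"offset":[0,0,-4],"rot":[0,0,0.5]}
    - {"offset":[0,0,-8],"rot":[0,0,0.5]}
    - {"offset":[0,0,-11],"rot":[0,0,0.5]}
    - {"offset":[0,0,-13],"rot":[0,0,0.5]}
    - {"offset":[0,0,-14],"rot":[0,0,0.5]}
    - {"offset":[0,0,-14],"rot":[0,0,0.5]}
    - {"offset":[0,0,-14],"rot":[0,0,0.5]}

```text
time: 15.85
position: [0.461, -0.0857, 0.1001]
tool_rot: [-0.246, 0.969, -0.0, 0.0]
ft_force: [0.8, 0.0, 0.0]
grip_width: 0.0435
grip_force: 0.0
```

Emit:
apply_moves:
  hand: 0
  newtons: 40
  series:
    - {"offset":[0,0,0],"rot":[0,0,0]}
    - {"offset":[0,0,0],"rot":[0,0,0]}
    - {"offset":[0,0,0],"rot":[0,0,0]}
    - {"offset":[0,0,0],"rot":[0,0,0]}
    - {"offset":[0,0,0],"rot":[0,0,0]}
    - {"offset":[0,0,0],"rot":[0,0,0]}
    - {"offset":[0,0,0],"rot":[0,0,0]}
    - {"offset":[0,0,0],"rot":[0,0,0]}

```text
time: 16.65
position: [0.4604, -0.0851, 0.0998]
tool_rot: [-0.246, 0.969, 0.0, 0.0]
ft_force: [-0.3, 2.0, 4.6]
grip_width: 0.0136
grip_force: 40.0
```

```bash
cat > s.py <<'E'
from h import *
o=get_obs();q=o["tool_rot"];a=np.degrees(2*np.arctan2(q[1],q[0]))-90
print("line deg",round(a,2),{k:np.round(o[k],4) for k in("time","position","ft_force","moment","grip_width","grip_force")},"q6",o["q"][5])
E
python3 s.py
```

```text
line deg 118.49 {'time': np.float64(16.65), 'position': array([ 0.4604, -0.0851,  0.0998]), 'ft_force': array([-0.3285,  2.0214,  4.6282]), 'moment': array([ 0.548 ,  0.1401, -0.0613]), 'grip_width': np.float64(0.0136), 'grip_force': np.float64(39.9586)} q6 -2.490940844872004
```

Emit:
apply_moves:
  series:
    - {"offset":[0,0,0],"rot":[0,0,-2]}
    - {"offset":[0,0,0],"rot":[0,0,-4]}
    - {"offset":[0,0,0],"rot":[0,0,-6]}
    - {"offset":[0,0,0],"rot":[0,0,-6]}

```text
time: 17.05
position: [0.4604, -0.085, 0.0999]
tool_rot: [-0.195, 0.981, 0.0, -0.0]
ft_force: [0.0, 3.0, 5.4]
grip_width: 0.0136
grip_force: 40.0
```

```bash
python3 s.py
```

```text
line deg 112.52 {'time': np.float64(17.05), 'position': array([ 0.4604, -0.085 ,  0.0999]), 'ft_force': array([0.0288, 3.0464, 5.3752]), 'moment': array([0.5747, 0.0675, 0.1762]), 'grip_width': np.float64(0.0136), 'grip_force': np.float64(40.0004)} q6 -2.3863072724192693
```

Emit:
apply_moves:
  series:
    - {"offset":[0,0,0],"rot":[0,0,-2]}
    - {"offset":[0,0,0],"rot":[0,0,-4]}
    - {"offset":[0,0,0],"rot":[0,0,-6]}
    - {"offset":[0,0,0],"rot":[0,0,-8]}
    - {"offset":[0,0,0],"rot":[0,0,-10]}
    - {"offset":[0,0,0],"rot":[0,0,-12]}
    - {"offset":[0,0,0],"rot":[0,0,-14]}
    - {"offset":[0,0,0],"rot":[0,0,-16]}
    - {"offset":[0,0,0],"rot":[0,0,-18]}
    - {"offset":[0,0,0],"rot":[0,0,-18]}
    - {"offset":[0,0,0],"rot":[0,0,-18]}

```text
time: 18.15
position: [0.4603, -0.0848, 0.0999]
tool_rot: [-0.039, 0.999, 0.0, -0.0]
ft_force: [0.4, 3.5, 5.4]
grip_width: 0.0138
grip_force: 40.0
```

```bash
python3 s.py
```

```text
line deg 94.47 {'time': np.float64(18.15), 'position': array([ 0.4603, -0.0848,  0.0999]), 'ft_force': array([0.3742, 3.5323, 5.4497]), 'moment': array([ 0.6499, -0.0173, -0.0915]), 'grip_width': np.float64(0.0138), 'grip_force': np.float64(39.9561)} q6 -2.071948151147537
```

Emit:
apply_moves:
  series:
    - {"offset":[0,0,0],"rot":[0,0,-2]}
    - {"offset":[0,0,0],"rot":[0,0,-4]}
    - {"offset":[0,0,0],"rot":[0,0,-6]}
    - {"offset":[0,0,0],"rot":[0,0,-8]}
    - {"offset":[0,0,0],"rot":[0,0,-10]}
    - {"offset":[0,0,0],"rot":[0,0,-12]}
    - {"offset":[0,0,0],"rot":[0,0,-14]}
    - {"offset":[0,0,0],"rot":[0,0,-16]}
    - {"offset":[0,0,0],"rot":[0,0,-18]}
    - {"offset":[0,0,0],"rot":[0,0,-20]}
    - {"offset":[0,0,0],"rot":[0,0,-22]}
    - {"offset":[0,0,0],"rot":[0,0,-24]}
    - {"offset":[0,0,0],"rot":[0,0,-25]}
    - {"offset":[0,0,0],"rot":[0,0,-25]}

```text
time: 19.55
position: [0.4604, -0.0846, 0.0999]
tool_rot: [0.178, 0.984, 0.001, -0.0]
ft_force: [0.1, 4.2, 6.0]
grip_width: 0.0137
grip_force: 40.0
```

```bash
python3 s.py
```

```text
line deg 69.46 {'time': np.float64(19.55), 'position': array([ 0.4604, -0.0846,  0.0999]), 'ft_force': array([0.1339, 4.2029, 5.9534]), 'moment': array([ 0.7811, -0.1055,  0.0472]), 'grip_width': np.float64(0.0137), 'grip_force': np.float64(39.9597)} q6 -1.635536416156197
```

Emit:
apply_moves:
  series:
    - {"offset":[0,0,0],"rot":[0,0,-2]}
    - {"offset":[0,0,0],"rot":[0,0,-4]}
    - {"offset":[0,0,0],"rot":[0,0,-6]}
    - {"offset":[0,0,0],"rot":[0,0,-8]}
    - {"offset":[0,0,0],"rot":[0,0,-10]}
    - {"offset":[0,0,0],"rot":[0,0,-12]}
    - {"offset":[0,0,0],"rot":[0,0,-14]}
    - {"offset":[0,0,0],"rot":[0,0,-16]}
    - {"offset":[0,0,0],"rot":[0,0,-18]}
    - {"offset":[0,0,0],"rot":[0,0,-20]}
    - {"offset":[0,0,0],"rot":[0,0,-21]}
    - {"offset":[0,0,0],"rot":[0,0,-22]}
    - {"offset":[0,0,0],"rot":[0,0,-23]}
    - {"offset":[0,0,0],"rot":[0,0,-23.5]}
    - {"offset":[0,0,0],"rot":[0,0,-23.5]}
    - {"offset":[0,0,0],"rot":[0,0,-23.5]}

```text
time: 21.15
position: [0.4605, -0.0844, 0.0999]
tool_rot: [0.375, 0.927, 0.001, -0.0]
ft_force: [0.4, 5.4, 6.9]
grip_width: 0.0138
grip_force: 40.0
```

```bash
python3 s.py; python3 - <<'E'
from h import *
ims=[]
im=vision.camera("wrist");cv2.imwrite("pics/w6.png",im[:,:,::-1])
t=vision.camera("top")
cv2.imwrite("pics/t6.png",t[:,:,::-1])
a=cv2.resize(im[60:310,150:500,::-1],(700,500)) 
cv2.imwrite("pics/f.png",a)
E
```

```text
line deg 45.96 {'time': np.float64(21.15), 'position': array([ 0.4605, -0.0844,  0.0999]), 'ft_force': array([0.3999, 5.3719, 6.8855]), 'moment': array([ 0.8666, -0.1692, -0.0121]), 'grip_width': np.float64(0.0138), 'grip_force': np.float64(39.9571)} q6 -1.2255845816655557
```

View pics/f.png

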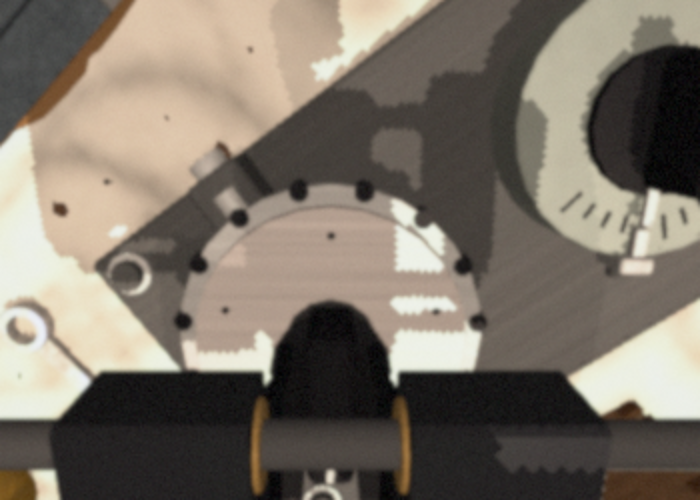

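```bash
python3 -c "
from rig import hand_in;print(hand_in())"
```

```text
the job is handed in; nothing more can be done
None
```

The job is handed in: the dial pointer is in line with the set-mark, the index plate has been turned three clicks clockwise, and the gripper still holds the bar at the third stop. The last camera picture shows the pointer and mark in line, and the wrist moment was near zero at the stop.

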